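# Sort kiln props by length into the rows of the prop tray

## Robot

A 7-joint arm with a two-finger parallel gripper is mounted at the origin on the work surface. World frame = base frame: x ahead of the robot, y to its left, z up, the work surface at z = 0. Lengths are in m, angles in rad, forces in N, time in s.
With the tool pointing down it reaches from about 0.4 to 0.85 m from the base axis. Payload 10.4 kg.
Tool frame: the origin (TCP) lies midway between the tips of the shut fingers; the grasp point (between the pads) lies manip.grip_depth behind it (manip.grip_depth is the distance from the TCP to the grasp point, in m); z points along the fingers, x is the direction in which the jaws open and shut, and the axes are right-handed (so a half turn about z gives the same grasp; the last joint's range is limited). The gripper opens to 85 mm and grips with 20 to 120 N. Pads are 22 mm wide; open, the fingers measure 114 mm over their backs; the gripper's body (76 mm by 85 mm) begins 54 mm behind the grasp point. The pads swing forward as they close: fully open they stand 13 mm farther back than shut.
Start: joints at [-1.225, 0.332, -0.065, 1.46, 0.022, 1.35, -0.088], TCP at [0.225, 0.583, 0.231] pointing down, gripper open.
Joint ranges: [-2.6, 2.6], [-0.5, 2.12], [-1.47, 1.34], [0.16, 2.42], [-1.27, 4.41], [0.06, 2.06], [-2.6, 2.6]. Speed limits (rad/s): [2.22, 2.22, 2.79, 2.79, 3.14, 3.14, 3.14].

## Interface

Orientations are given as a unit quaternion [x, y, z, w].
In Python, from workcell import manip gives the robot as it stands. The module is installed in compiled form; this text tells all that it offers.
- The arm moves only by the tool send_rows, never from a script. Its argument "steps" is a list of rows, each a list of 2 entries, a list of its own where there are three numbers: the shift along the tool's x, y, z in m, then the turn about the tool's z in rad. In form: [[[x, y, z], spin], ...]. A call has exactly 8 rows; each row is the pose to reach, as a shift and turn from the pose commanded when the call began, along the tool's axes at that moment; what a row does not reach only later rows make up. A row lasts 1/8 s, in which the tool goes at most 62.5 mm and 10.7 degrees, less where a joint would pass 70% of its speed; a pose out of reach is approached as far as the arm can. A call with a gripper value outside its range is refused whole. "hand" is the opening, from 0 (shut) to 1 (fully open), set as the call begins (left out, the last holds). The fingers move at their own pace and stop on an object; "force" is the grip in N (left out, the last holds). Time passes only in rows, so rows that repeat a pose let the fingers close, or fill a call up. It gives the time, the measured TCP pose, the force and the opening at its end, in the units of the state.
- manip.get_obs(): the state, without advancing time (a new reading comes with each control period).
- manip.camera(name): name is "scene" or "top" or "wrist"; returns (picture, depth): 480x640x3 uint8, red, green, blue; 480x640 float32, m along the optical axis (not along the pixel's ray), 0 where there is no reading.
- manip.camera_info(name): a dict with "intrinsics" (3x3 intrinsics, pixels), "pose" (4x4, takes a point from camera to world coordinates); the wrist camera has in their place "T_tool_cam" (4x4, takes a point from camera to tool coordinates, whose origin is the TCP and whose axes are the tool frame's). Camera axes: x right, y up, looking along -z (the intrinsics and any distortion apply to the point x, -y, -z); pixel columns grow to the right and rows downward; lengths in m; the calibration is good to about 2 mm. A picture is of the moment at which its call begins: read the wrist's pose just before it. camera_info takes no time and is no camera call.
- manip.hand_in(): hands the job in, once; it reports no verdict.
The state is a dict: "clock": time; "joint_pos": joint angles; "joint_velocities": joint speeds; "tau": joint torques, N m; "position": TCP position; "ee_rot": TCP orientation; "ft_force": force on the tool from outside, world axes, zero at the start; "torque": the same for the moment, N m; "grip_width": opening from 0.0 (shut) to 1.0 (fully open).
Only numpy, scipy, OpenCV 4.12 (cv2) and the standard library are available. Lean on these libraries where they do the work, as an engineer would, in place of code of your own. Each camera call takes 0.05 s, during which the arm holds its last target.

## Task

These kiln props are back from a firing: sort the four loose ones by length into the wooden prop tray, each in the row that already holds a prop of its own length. Lay each one gently, flat along its row, never dropping it, and slide it up end to end against the prop ahead so that no gap is left. Leave the props already in the tray where they lie, against the end stop, and do not disturb the other things on the bench.

Things in the scene. Friction and masses are not known exactly. Their poses are not given: they have to be found in the camera images.
- tray_floor (a point): Flat dark-wood prop tray, 336 x 244 mm, fixed to the bench. Point: middle of its inner floor, 8 mm above the bench; x along the rows towards the far end stop, y across them, z up. Three rows side by side, each 300 mm long and 52 mm wide, centred at y = -78, 0, +78 mm. Battens 26 mm wide between them and rims 18 mm wide around stand 12 mm above the floor.
- tray_stop (a point): Far end stop of the tray, a bar across all three rows, 28 mm high above the tray floor. Point: the middle of its inner face at floor level, 150 mm along x from the middle of the tray; same axes as the tray.
- ref75_mid (a point): 36 mm square refractory kiln prop, a plain buff ceramic bar with a 16 mm bore from end to end, about 0.15 kg, 75 mm long, loose, already lying in one of the three rows with its far end against the end stop: it shows which row is for 75 mm props (which row varies). The point is its centre, 18 mm above the tray floor; x along its length, towards the stop; z up.
- ref100_mid (a point): 36 mm square refractory kiln prop, a plain buff ceramic bar with a 16 mm bore from end to end, about 0.20 kg, 100 mm long, loose, already lying in one of the three rows with its far end against the end stop: it shows which row is for 100 mm props (which row varies). The point is its centre, 18 mm above the tray floor; x along its length, towards the stop; z up.
- ref125_mid (a point): 36 mm square refractory kiln prop, a plain buff ceramic bar with a 16 mm bore from end to end, about 0.25 kg, 125 mm long, loose, already lying in one of the three rows with its far end against the end stop: it shows which row is for 125 mm props (which row varies). The point is its centre, 18 mm above the tray floor; x along its length, towards the stop; z up.
- prop_a_mid (a point): 36 mm square refractory kiln prop, a plain buff ceramic bar with a 16 mm bore from end to end, about 0.15 kg, 75 mm long, lying on the bench, to be sorted; mass varies by a quarter. The point is its centre, 18 mm above what it lies on; x along its length (either end is alike), z up.
- prop_d_mid (a point): 36 mm square refractory kiln prop, a plain buff ceramic bar with a 16 mm bore from end to end, about 0.15 kg, 75 mm long, lying on the bench, to be sorted; mass varies by a quarter. The point is its centre, 18 mm above what it lies on; x along its length (either end is alike), z up.
- prop_b_mid (a point): 36 mm square refractory kiln prop, a plain buff ceramic bar with a 16 mm bore from end to end, about 0.20 kg, 100 mm long, lying on the bench, to be sorted; mass varies by a quarter. The point is its centre, 18 mm above what it lies on; x along its length (either end is alike), z up.
- prop_c_mid (a point): 36 mm square refractory kiln prop, a plain buff ceramic bar with a 16 mm bore from end to end, about 0.25 kg, 125 mm long, lying on the bench, to be sorted; mass varies by a quarter. The point is its centre, 18 mm above what it lies on; x along its length (either end is alike), z up.
- beaker_mid (a point): Bystander: stoneware beaker, 68 mm across the rim and 68 mm high, standing loose among the props. The point is its centre, half-way up.
- dish_mid (a point): Bystander: small bisque dish, 84 mm across the rim and 36 mm high, loose among the props. The point is its centre, half-way up.
- turning_tool_mid (a point): Bystander: pottery turning tool, 190 mm long, 34 mm across its steel loop, lying loose on the bench. The point is 10 mm up, midway along its length; x towards the loop.
- rib_mid (a point): Bystander: flat wooden potter's rib, 152 mm long, 52 mm wide, 6 mm thick, lying loose on the bench. The point is its centre; x along its length.
There are look-alikes about, which are no part of the job. What is shaped like the part that bears ref75_mid but purple or turquoise is not meant.

How it is judged:
By the outcome, as a careful person would: the job done as asked, in the order asked, and still so for the second after the job is handed in, with the robot touching nothing.
It also fails if it takes over 72 s, if anything falls off the work surface, if the arm or the gripper's body presses on something with over 40 N, if the wrist force passes 120 N, or if a joint passes its speed limit or range.

## Working session

There is one attempt and no reset: what is moved stays moved. The work goes in short steps, Python scripts to look and compute and a tool call to move; the robot and the scene stay as the last step left them, time stands still between calls to the robot, and variables do not carry over. Pictures are saved under pics/ and viewed, and the job is handed in when it is done.

Besides the shell and the picture viewer there is one more tool, called after ">>>" as name([rows], argument=value, ...), one row to a line, values as JSON. send_rows: Moves the arm, as the interface text tells. Its arguments: {"type":"object","properties":{"steps":{"type":"array"},"hand":{"type":"number"},"force":{"type":"number"}},"required":["steps"]}

```bash
mkdir -p pics
python3 - <<'E'
from workcell import manip
import cv2, numpy as np
o=manip.get_obs(); print({k:np.round(v,3).tolist() for k,v in o.items()}, manip.grip_depth)
for n in ("top","scene"):
    p,d=manip.camera(n); cv2.imwrite(f"pics/{n}0.png",p[:,:,::-1]); np.save(f"{n}d.npy",d); np.save(f"{n}p.npy",p)
    i=manip.camera_info(n); print(n,{k:np.round(v,4).tolist() if not isinstance(v,str) else v for k,v in i.items()})
i=manip.camera_info("wrist");print({k:np.round(v,4).tolist() for k,v in i.items()})
E
```

```text
{'clock': 0.0, 'joint_pos': [-1.225, 0.333, -0.065, 1.461, 0.022, 1.35, -0.088], 'joint_velocities': [0.001, 0.0, -0.001, -0.001, 0.001, -0.0, -0.0], 'tau': [0.001, -62.543, 0.05, -39.161, 0.016, 0.01, 0.0], 'position': [0.225, 0.583, 0.23], 'ee_rot': [0.825, 0.565, -0.001, 0.0], 'ft_force': [0.061, 0.252, 0.149], 'torque': [0.023, 0.069, -0.024], 'grip_width': 1.001} 0.0187
top {'intrinsics': [[444.5946, 0.0, 318.4127], [0.0, 444.5946, 236.0108], [0.0, 0.0, 1.0]], 'pose': [[0.0281, 0.991, -0.1308, 0.4017], [-0.9996, 0.0287, 0.0025, 0.0614], [0.0063, 0.1306, 0.9914, 1.186], [0.0, 0.0, 0.0, 1.0]]}
scene {'intrinsics': [[472.1463, 0.0, 324.4413], [0.0, 472.1463, 238.7243], [0.0, 0.0, 1.0]], 'pose': [[0.0505, -0.7657, 0.6412, 1.3536], [0.9987, 0.0329, -0.0393, -0.0018], [0.009, 0.6424, 0.7663, 0.9797], [0.0, 0.0, 0.0, 1.0]]}
{'intrinsics': [[409.0519, 0.0, 320.3731], [0.0, 409.0519, 237.7848], [0.0, 0.0, 1.0]], 'T_tool_cam': [[1.0, -0.0001, -0.0, 0.0001], [-0.0001, -0.9463, -0.3233, -0.0836], [0.0, 0.3233, -0.9463, -0.1431], [0.0, 0.0, 0.0, 1.0]]}
```

View pics/top0.png

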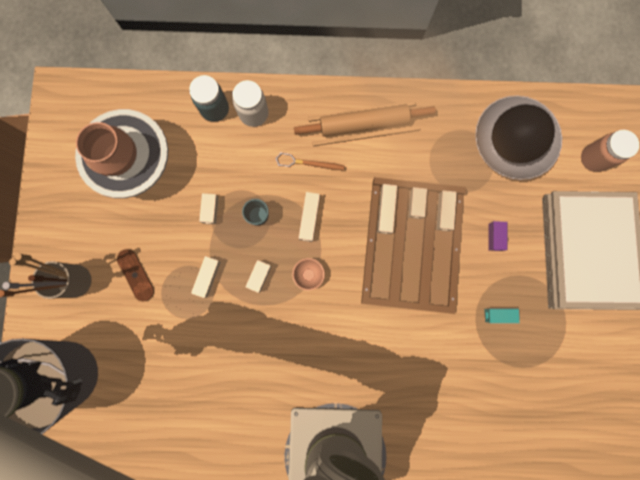

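View pics/scene0.png

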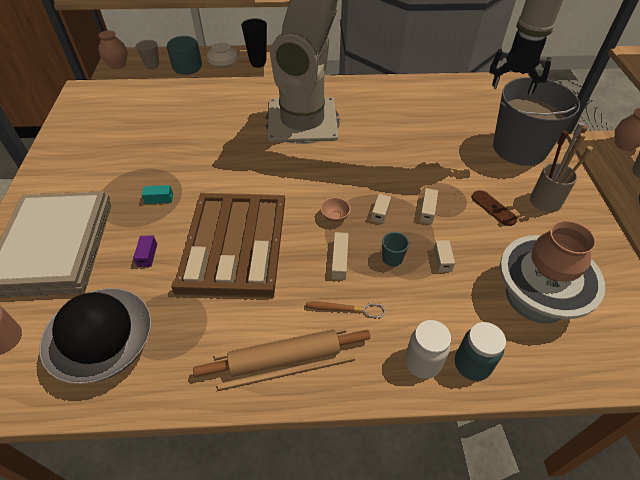

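The top view has image up = world +x. Loose props are near pixels (208,209), (310,217), (206,277) and (259,277). The tray is at (415,245), with reference props at (387,208), (419,202) and (448,210). Next I'll measure them.

```bash
cat > h.py <<'E'
import numpy as np, cv2
from workcell import manip
def ray(n,uv,z,pose=None):
    i=manip.camera_info(n);K=i["intrinsics"];T=i["pose"] if pose is None else pose
    K=np.array(K);T=np.array(T);uv=np.asarray(uv,float).reshape(-1,2)
    d=np.c_[(uv[:,0]-K[0,2])/K[0,0],-(uv[:,1]-K[1,2])/K[1,1],-np.ones(len(uv))]@T[:3,:3].T
    return T[:3,3]+d*((z-T[2,3])/d[:,2])[:,None]
def cloud(n,d,pose=None):
    i=manip.camera_info(n);K=np.array(i["intrinsics"]);T=np.array(i["pose"] if pose is None else pose)
    v,u=np.mgrid[:480,:640]
    c=np.stack([(u-K[0,2])/K[0,0]*d,-(v-K[1,2])/K[1,1]*d,-d],-1)
    return c@T[:3,:3].T+T[:3,3]
E
python3 - <<'E'
from h import *
for n in ("top","scene"):
    p=np.load(n+"p.npy");d=np.load(n+"d.npy");P=cloud(n,d)
    hsv=cv2.cvtColor(p,cv2.COLOR_RGB2HSV)
    m=((hsv[...,1]<90)&(hsv[...,2]>150)&(hsv[...,0]<40)&(P[...,2]>.02)&(P[...,2]<.06)&(d>0)).astype(np.uint8)
    N,L,S,C=cv2.connectedComponentsWithStats(m)
    for k in range(1,N):
        if S[k,4]<150 or S[k,4]>2500: continue
        mm=L==k; z=np.median(P[mm][:,2]); 
        zt=.044 if z>.040 else .036
        top=mm&(abs(P[...,2]-zt)<.005)
        v,u=np.nonzero(top); W=ray(n,np.c_[u,v],zt)
        r=cv2.minAreaRect((W[:,:2]*1000).astype(np.float32))
        print(n,C[k].round(),S[k,4],"zmed %.4f"%z,"ctr",np.round(r[0],1),"size",np.round(r[1],1),"ang",round(r[2],1))
E
```

```text
top [550. 151.] 194 zmed 0.0454 ctr [ 799.1 -556.5] size [11.9 87.1] ang 64.4
top [387. 208.] 707 zmed 0.0431 ctr [ 630.6 -119.8] size [ 36.7 125.4] ang 85.6
top [418. 202.] 400 zmed 0.0430 ctr [ 649.  -200.3] size [37.1 75.4] ang 85.8
top [309. 217.] 655 zmed 0.0357 ctr [605.1  85.2] size [ 36.  125.4] ang 82.9
top [447. 211.] 560 zmed 0.0427 ctr [ 630.4 -277.3] size [ 37.1 100.5] ang 85.3
top [616. 203.] 215 zmed 0.0587 ctr [0. 0.] size [0. 0.] ang 0.0
top [207. 208.] 403 zmed 0.0357 ctr [619. 352.] size [37.2 75.7] ang 88.0
top [552. 252.] 322 zmed 0.0449 ctr [ 533.2 -547.5] size [296.4   7.4] ang 1.1
top [204. 277.] 565 zmed 0.0357 ctr [438.4 348.6] size [37.1 99.9] ang 72.6
top [258. 276.] 419 zmed 0.0353 ctr [444.2 212.2] size [36.6 74.5] ang 68.3
scene [430. 201.] 321 zmed 0.0375 ctr [437.3 348.7] size [35.3 99.7] ang 72.9
scene [381. 204.] 245 zmed 0.0375 ctr [443.6 211.5] size [35.5 73.5] ang 69.1
scene [340. 252.] 532 zmed 0.0372 ctr [605.5  84.4] size [ 35.5 124.5] ang 83.0
scene [258. 261.] 578 zmed 0.0456 ctr [ 632.  -121.4] size [ 35.9 123.2] ang 85.5
scene [445. 252.] 306 zmed 0.0373 ctr [620.5 352.3] size [34.8 71.9] ang 88.2
scene [194. 263.] 467 zmed 0.0455 ctr [ 631.1 -279.6] size [35.8 99.3] ang 85.3
scene [225. 267.] 362 zmed 0.0456 ctr [ 649.9 -202.6] size [36. 74.] ang 86.2
```

Both views agree to about 1–2 mm. The 75 mm row is the middle one, 100 mm is the right one (y≈-0.278) and 125 mm is the left one (y≈-0.12). The tray yaw is about -4.4°. I'll add a helper that converts a target into tool-axis shifts.

```bash
cat >> h.py <<'E'
def psi(): 
    x,y,z,w=manip.get_obs()["ee_rot"]; return np.arctan2(2*(x*y+z*w),1-2*(y*y+z*z))
def plan(*targets):  # (x,y,z,yaw deg) mm -> tool shift from now
    o=manip.get_obs();p=np.array(o["position"])*1000;a=psi()
    print("t%.2f"%o["clock"],"at",p.round(1),"yaw %.2f"%np.degrees(a),"F",np.round(o["ft_force"],1),"g%.3f"%o["grip_width"])
    for t in targets:
        D=np.array(t[:3])-p
        s=(a-np.radians(t[3])+np.pi/2)%np.pi-np.pi/2
        print(t,"-> [[%.4f, %.4f, %.4f], %.4f]"%((D[0]*np.cos(a)+D[1]*np.sin(a))/1e3,(D[0]*np.sin(a)-D[1]*np.cos(a))/1e3,-D[2]/1e3,s))
E
python3 -c "
from h import *
plan((443.9,211.9,90,68.7),(443.9,211.9,14,68.7))"
```

```text
t0.10 at [225.2 582.6 230.6] yaw 68.87 F [-0.6 -0.4 -0.2] g1.000
(443.9, 211.9, 90, 68.7) -> [[-0.2670, 0.3377, 0.1406], 0.0030]
(443.9, 211.9, 14, 68.7) -> [[-0.2670, 0.3377, 0.2166], 0.0030]
```

>>> send_rows([
  [[-0.02,0.025,0],0],
  [[-0.05,0.065,0.005],0],
  [[-0.085,0.11,0.02],0],
  [[-0.12,0.155,0.045],0],
  [[-0.155,0.2,0.07],0],
  [[-0.19,0.245,0.095],0],
  [[-0.225,0.285,0.12],0.003],
  [[-0.255,0.32,0.135],0.003],
], hand=1, force=50)

```text
clock: 1.1
position: [0.432, 0.2274, 0.095]
ee_rot: [0.826, 0.564, -0.001, 0.0]
ft_force: [-0.0, 0.3, -0.3]
grip_width: 1.001
```

```bash
python3 -c "
from h import *
plan((443.9,211.9,50,68.7),(443.9,211.9,14,68.7))"
```

```text
t1.10 at [432.  227.4  95. ] yaw 68.65 F [-0.   0.3 -0.3] g1.001
(443.9, 211.9, 50, 68.7) -> [[-0.0101, 0.0167, 0.0450], -0.0009]
(443.9, 211.9, 14, 68.7) -> [[-0.0101, 0.0167, 0.0810], -0.0009]
```

>>> send_rows([
  [[-0.006,0.009,0.012],0],
  [[-0.011,0.017,0.03],0],
  [[-0.011,0.017,0.05],0],
  [[-0.011,0.017,0.068],0],
  [[-0.011,0.017,0.078],0],
  [[-0.011,0.017,0.081],0],
  [[-0.011,0.017,0.081],0],
  [[-0.011,0.017,0.081],0],
])

```text
clock: 2.1
position: [0.4441, 0.2137, 0.0159]
ee_rot: [0.826, 0.564, 0.001, -0.0]
ft_force: [-0.5, -0.6, -0.4]
grip_width: 0.999
```

```bash
python3 -c "
from h import *
plan((443.9,211.9,14,68.7))
p,d=manip.camera('wrist');cv2.imwrite('pics/w1.png',p[:,:,::-1])"
```

```text
t2.10 at [444.1 213.7  15.9] yaw 68.70 F [-0.5 -0.6 -0.4] g0.999
(443.9, 211.9, 14, 68.7) -> [[-0.0017, 0.0005, 0.0019], 0.0000]
```

View pics/w1.png

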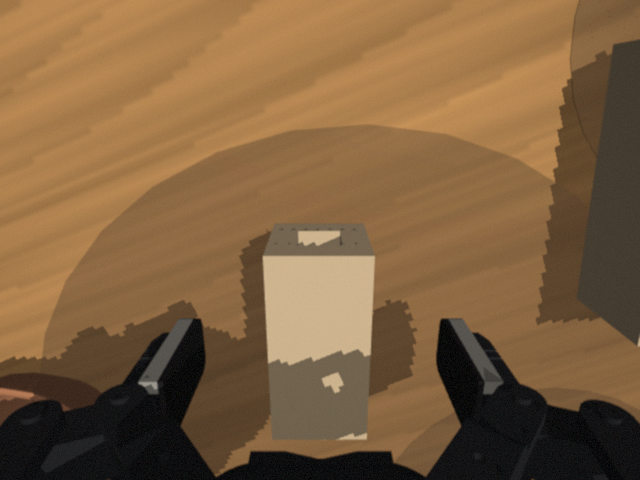

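The prop (columns 264–374) is square and centred between the fingers (tips at about columns 200 and 440). Closing.

>>> send_rows([
  [[-0.001,0,0.002],0],
  [[-0.001,0,0.002],0],
  [[-0.001,0,0.002],0],
  [[-0.001,0,0.002],0],
  [[-0.001,0,0.002],0],
  [[-0.001,0,0.002],0],
  [[-0.001,0,0.002],0],
  [[-0.001,0,0.002],0],
], hand=0)

```text
clock: 3.15
position: [0.4435, 0.2125, 0.0136]
ee_rot: [0.826, 0.564, 0.0, -0.0]
ft_force: [-1.7, -0.9, 5.1]
grip_width: 0.414
```

```bash
python3 -c "
from h import *
plan((566,-195,110,85.6),(566,-195,40,85.6),(566,-195,24,85.6))"
```

```text
t3.15 at [443.5 212.5  13.6] yaw 68.70 F [-1.7 -0.9  5.1] g0.414
(566, -195, 110, 85.6) -> [[-0.3352, 0.2622, -0.0964], -0.2950]
(566, -195, 40, 85.6) -> [[-0.3352, 0.2622, -0.0264], -0.2950]
(566, -195, 24, 85.6) -> [[-0.3352, 0.2622, -0.0104], -0.2950]
```

>>> send_rows([
  [[0,0,-0.02],0],
  [[-0.005,0.004,-0.055],-0.01],
  [[-0.03,0.025,-0.09],-0.05],
  [[-0.075,0.06,-0.1],-0.1],
  [[-0.12,0.095,-0.1],-0.15],
  [[-0.165,0.13,-0.1],-0.2],
  [[-0.21,0.165,-0.1],-0.25],
  [[-0.255,0.2,-0.1],-0.295],
])

```text
clock: 4.15
position: [0.5371, -0.0994, 0.113]
ee_rot: [0.733, 0.68, -0.0, -0.0]
ft_force: [1.0, 0.8, -2.4]
grip_width: 0.406
```

```bash
python3 -c "
from h import *
plan((565.7,-195,110,85.6),(565.7,-195,40,85.6),(565.7,-195,25,85.6))"
```

```text
t4.15 at [537.1 -99.4 113. ] yaw 85.71 F [ 1.   0.8 -2.4] g0.406
(565.7, -195, 110, 85.6) -> [[-0.0932, 0.0357, 0.0030], 0.0020]
(565.7, -195, 40, 85.6) -> [[-0.0932, 0.0357, 0.0730], 0.0020]
(565.7, -195, 25, 85.6) -> [[-0.0932, 0.0357, 0.0880], 0.0020]
```

>>> send_rows([
  [[-0.035,0.013,0],0],
  [[-0.07,0.027,0.005],0],
  [[-0.088,0.034,0.02],0],
  [[-0.093,0.0357,0.04],0],
  [[-0.093,0.0357,0.06],0],
  [[-0.093,0.0357,0.073],0],
  [[-0.093,0.0357,0.08],0],
  [[-0.093,0.0357,0.083],0],
])

```text
clock: 5.15
position: [0.5656, -0.1928, 0.0302]
ee_rot: [0.734, 0.68, 0.0, -0.0]
ft_force: [-0.1, -0.0, -1.1]
grip_width: 0.412
```

```bash
python3 -c "
from h import *
plan((565.7,-195,24,85.6))
p,d=manip.camera('wrist');cv2.imwrite('pics/w2.png',p[:,:,::-1])"
```

```text
t5.15 at [ 565.6 -192.8   30.2] yaw 85.64 F [-0.1 -0.  -1.1] g0.412
(565.7, -195, 24, 85.6) -> [[-0.0022, 0.0002, 0.0062], 0.0006]
```

View pics/w2.png

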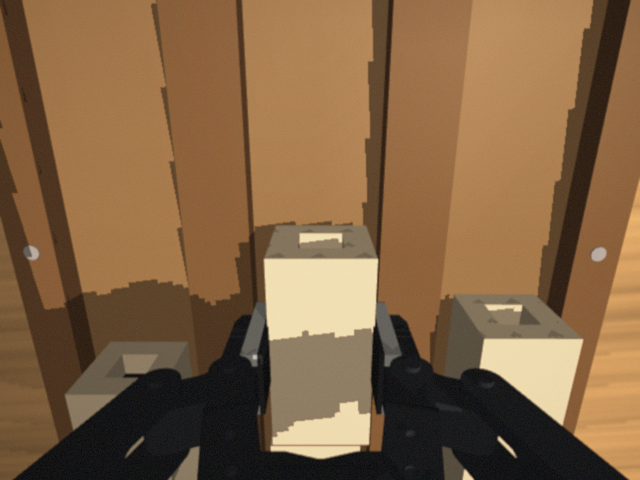

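The prop hangs level in the middle row with about 6 mm left to lower, and both neighbouring rows are clear. Lowering it gently.

>>> send_rows([
  [[-0.002,0,0.002],0],
  [[-0.002,0,0.004],0],
  [[-0.002,0,0.005],0],
  [[-0.002,0,0.006],0],
  [[-0.002,0,0.0065],0],
  [[-0.002,0,0.007],0],
  [[-0.002,0,0.0075],0],
  [[-0.002,0,0.008],0],
])

```text
clock: 6.2
position: [0.5653, -0.1953, 0.0222]
ee_rot: [0.734, 0.679, 0.0, -0.0]
ft_force: [0.4, -0.9, -1.2]
grip_width: 0.411
```

```bash
python3 -c "
from h import *
plan((574.7,-195.7,22,85.6))"
```

```text
t6.20 at [ 565.3 -195.3   22.2] yaw 85.60 F [ 0.4 -0.9 -1.2] g0.411
(574.7, -195.7, 22, 85.6) -> [[0.0003, 0.0094, 0.0002], -0.0001]
```

>>> send_rows([
  [[0,0.001,0.0005],0],
  [[0,0.003,0.001],0],
  [[0,0.005,0.001],0],
  [[0,0.007,0.001],0],
  [[0,0.008,0.001],0],
  [[0,0.009,0.001],0],
  [[0,0.0095,0.001],0],
  [[0,0.01,0.001],0],
])

```text
clock: 7.2
position: [0.5749, -0.1963, 0.0216]
ee_rot: [0.734, 0.679, -0.0, -0.0]
ft_force: [-6.1, 0.8, 8.1]
grip_width: 0.414
```

```bash
python3 -c "
from h import *
plan((574.7,-195.7,22,85.6))"
```

```text
t7.20 at [ 574.9 -196.3   21.6] yaw 85.58 F [-6.1  0.8  8.1] g0.414
(574.7, -195.7, 22, 85.6) -> [[0.0006, -0.0002, -0.0004], -0.0004]
```

>>> send_rows([
  [[0,0.0005,-0.0005],0],
  [[0,0.001,-0.0005],0],
  [[0,0.0015,-0.0005],0],
  [[0,0.002,-0.0005],0],
  [[0,0.0025,-0.0005],0],
  [[0,0.003,-0.0005],0],
  [[0,0.003,-0.0005],0],
  [[0,0.003,-0.0005],0],
])

```text
clock: 8.2
position: [0.5758, -0.1961, 0.0216]
ee_rot: [0.734, 0.679, -0.001, -0.002]
ft_force: [-15.4, 3.3, 13.4]
grip_width: 0.411
```

```bash
python3 -c "
from h import *
plan((574.7,-195.7,22,85.6))"
```

```text
t8.20 at [ 575.8 -196.1   21.6] yaw 85.56 F [-15.4   3.3  13.4] g0.411
(574.7, -195.7, 22, 85.6) -> [[0.0003, -0.0011, -0.0004], -0.0006]
```

>>> send_rows([
  [[0,-0.001,-0.0005],0],
  [[0,-0.0015,-0.0005],0],
  [[0,-0.0015,-0.0005],0],
  [[0,-0.0015,-0.001],0],
  [[0,-0.0015,-0.001],0],
  [[0,-0.0015,-0.01],0],
  [[0,-0.0015,-0.03],0],
  [[0,-0.0015,-0.055],0],
], hand=0.62)

```text
clock: 9.2
position: [0.5769, -0.1963, 0.0785]
ee_rot: [0.734, 0.679, 0.0, 0.0]
ft_force: [0.6, 0.2, -0.3]
grip_width: 0.623
```

```bash
python3 -c "
from h import *
plan((605.3,84.8,100,83),(605.3,84.8,14,83))
p,d=manip.camera('wrist');cv2.imwrite('pics/w3.png',p[:,:,::-1])"
```

```text
t9.20 at [ 576.9 -196.3   78.5] yaw 85.59 F [ 0.6  0.2 -0.3] g0.623
(605.3, 84.8, 100, 83) -> [[0.2824, 0.0067, -0.0215], 0.0452]
(605.3, 84.8, 14, 83) -> [[0.2824, 0.0067, 0.0645], 0.0452]
```

View pics/w3.png

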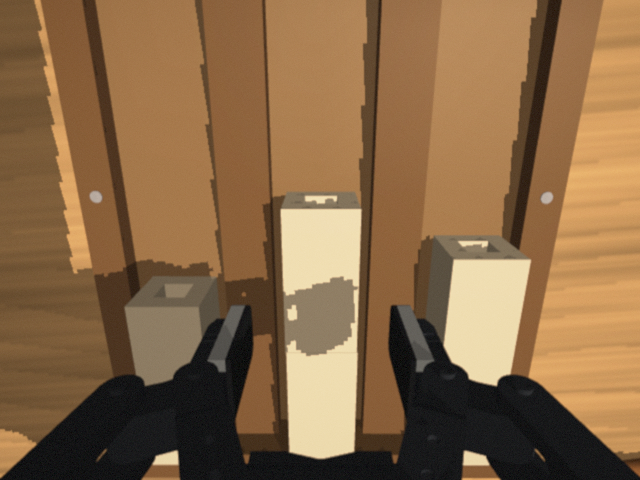

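The middle row shows two props end to end with only a hairline seam at row 353. Next is C, the 125 mm prop.

>>> send_rows([
  [[0.015,0,-0.02],0],
  [[0.055,0.001,-0.022],0.01],
  [[0.1,0.002,-0.022],0.02],
  [[0.145,0.003,-0.022],0.03],
  [[0.19,0.004,-0.022],0.04],
  [[0.235,0.005,-0.022],0.045],
  [[0.27,0.006,-0.02],0.045],
  [[0.282,0.0067,-0.01],0.045],
], hand=1)

```text
clock: 10.25
position: [0.6053, 0.0886, 0.0879]
ee_rot: [0.747, 0.664, 0.001, -0.0]
ft_force: [0.2, -0.9, 0.6]
grip_width: 0.998
```

```bash
python3 -c "
from h import *
plan((605.3,84.8,14,83))"
```

```text
t10.25 at [605.3  88.6  87.9] yaw 83.27 F [ 0.2 -0.9  0.6] g0.998
(605.3, 84.8, 14, 83) -> [[-0.0038, 0.0004, 0.0739], 0.0047]
```

>>> send_rows([
  [[-0.002,0,0.01],0],
  [[-0.002,0,0.028],0.003],
  [[-0.002,0,0.048],0.003],
  [[-0.002,0,0.064],0.003],
  [[-0.002,0,0.073],0.003],
  [[-0.002,0,0.076],0.003],
  [[-0.002,0,0.076],0.003],
  [[-0.002,0,0.076],0.003],
])

```text
clock: 11.25
position: [0.6053, 0.0827, 0.0114]
ee_rot: [0.75, 0.662, 0.001, 0.0]
ft_force: [-0.2, 0.4, 0.4]
grip_width: 0.997
```

```bash
python3 -c "
from h import *
plan((605.3,84.8,14,83))
p,d=manip.camera('wrist');cv2.imwrite('pics/w4.png',p[:,:,::-1])"
```

```text
t11.25 at [605.3  82.7  11.4] yaw 82.85 F [-0.2  0.4  0.4] g0.997
(605.3, 84.8, 14, 83) -> [[0.0021, -0.0003, -0.0026], -0.0026]
```

View pics/w4.png

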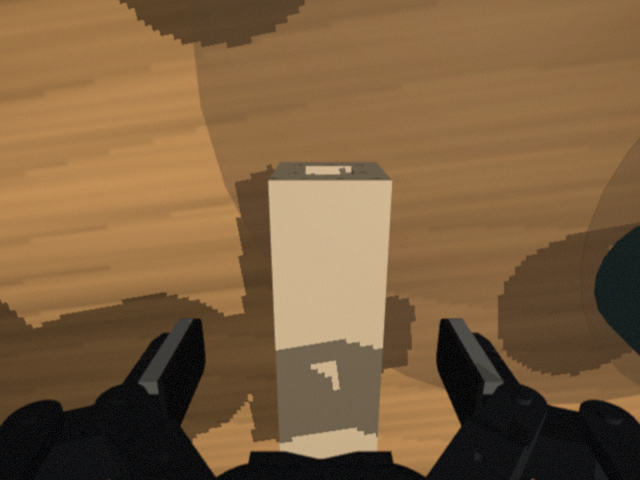

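The prop is in line and about 2–3 mm off centre to image right (columns 270–392). The beaker is clear at column 600 and beyond. I'll correct 2 mm sideways and 2.5 mm up, then close.

>>> send_rows([
  [[0.002,0,-0.0025],-0.002],
  [[0.002,0,-0.0025],-0.002],
  [[0.002,0,-0.0025],-0.002],
  [[0.002,0,-0.0025],-0.002],
  [[0.002,0,-0.0025],-0.002],
  [[0.002,0,-0.0025],-0.002],
  [[0.002,0,-0.0025],-0.002],
  [[0.002,0,-0.0025],-0.002],
], hand=0)

```text
clock: 12.3
position: [0.6054, 0.0846, 0.0137]
ee_rot: [0.749, 0.662, 0.0, 0.0]
ft_force: [-1.4, -0.0, 6.2]
grip_width: 0.407
```

```bash
python3 -c "
from h import *
u=np.array([.997,-.0767]);r=np.array([631.3,-120.6])-134*u;print(r)
plan((*r,100,85.6),(*r,30,85.6))"
```

```text
[ 497.702  -110.3222]
t12.30 at [605.4  84.6  13.7] yaw 82.97 F [-1.4 -0.   6.2] g0.407
(np.float64(497.70199999999994), np.float64(-110.3222), 100, 85.6) -> [[-0.2067, -0.0830, -0.0863], -0.0459]
(np.float64(497.70199999999994), np.float64(-110.3222), 30, 85.6) -> [[-0.2067, -0.0830, -0.0163], -0.0459]
```

>>> send_rows([
  [[0,0,-0.02],0],
  [[0,0,-0.055],0],
  [[-0.02,-0.008,-0.085],-0.01],
  [[-0.06,-0.024,-0.09],-0.02],
  [[-0.1,-0.04,-0.09],-0.03],
  [[-0.14,-0.056,-0.09],-0.04],
  [[-0.175,-0.07,-0.09],-0.046],
  [[-0.198,-0.08,-0.085],-0.046],
])

```text
clock: 13.3
position: [0.5006, -0.1041, 0.0993]
ee_rot: [0.734, 0.679, 0.0, 0.0]
ft_force: [0.1, 0.8, -3.0]
grip_width: 0.41
```

```bash
python3 -c "
from h import *
plan((497.7,-110.3,30,85.6))"
```

```text
t13.30 at [ 500.6 -104.1   99.3] yaw 85.49 F [ 0.1  0.8 -3. ] g0.410
(497.7, -110.3, 30, 85.6) -> [[-0.0064, -0.0024, 0.0693], -0.0020]
```

>>> send_rows([
  [[-0.005,-0.002,0.01],0],
  [[-0.008,-0.003,0.025],-0.002],
  [[-0.008,-0.003,0.042],-0.002],
  [[-0.008,-0.003,0.056],-0.002],
  [[-0.008,-0.003,0.064],-0.002],
  [[-0.008,-0.003,0.069],-0.002],
  [[-0.008,-0.003,0.071],-0.002],
  [[-0.008,-0.003,0.072],-0.002],
])

```text
clock: 14.3
position: [0.4981, -0.11, 0.0265]
ee_rot: [0.733, 0.68, 0.0, 0.0]
ft_force: [0.0, 1.3, -2.6]
grip_width: 0.412
```

```bash
python3 -c "
from h import *
plan((497.7,-110.3,22,85.6))
p,d=manip.camera('wrist');cv2.imwrite('pics/w5.png',p[:,:,::-1])"
```

```text
t14.30 at [ 498.1 -110.    26.5] yaw 85.71 F [ 0.   1.3 -2.6] g0.412
(497.7, -110.3, 22, 85.6) -> [[-0.0004, -0.0004, 0.0045], 0.0019]
```

View pics/w5.png

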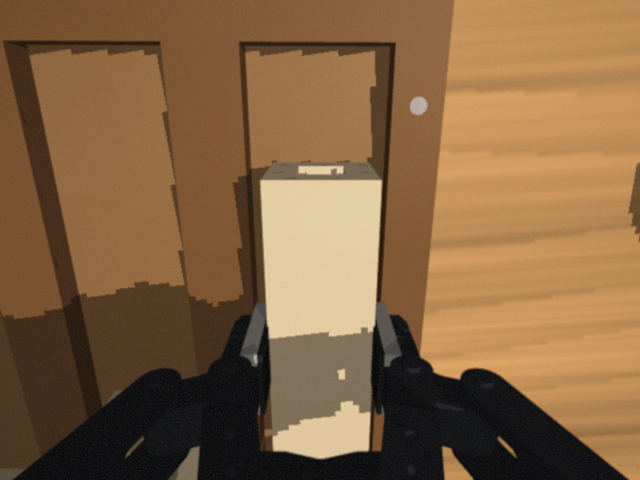

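The 125 mm prop is centred over the left row, whose edges are at columns 247 and 390. I'll lower it and slide it.

>>> send_rows([
  [[0,0,0.0015],0.001],
  [[0,0,0.0025],0.001],
  [[0,0,0.0035],0.001],
  [[0,0,0.0045],0.001],
  [[0,0,0.005],0.001],
  [[0,0.001,0.0055],0.001],
  [[0,0.002,0.0055],0.001],
  [[0,0.0035,0.0055],0.001],
])

```text
clock: 15.35
position: [0.5001, -0.1103, 0.0216]
ee_rot: [0.734, 0.68, -0.001, -0.001]
ft_force: [-13.2, 1.3, 19.7]
grip_width: 0.407
```

```bash
python3 -c "
from h import *
plan((506.7,-111,22,85.6))"
```

```text
t15.35 at [ 500.1 -110.3   21.6] yaw 85.62 F [-13.2   1.3  19.7] g0.407
(506.7, -111, 22, 85.6) -> [[-0.0002, 0.0066, -0.0004], 0.0004]
```

>>> send_rows([
  [[0,0.0005,-0.0008],0],
  [[0,0.002,-0.001],0],
  [[0,0.0035,-0.001],0],
  [[0,0.005,-0.001],0],
  [[0,0.006,-0.001],0],
  [[0,0.007,-0.001],0],
  [[0,0.008,-0.001],0],
  [[0,0.0085,-0.001],0],
])

```text
clock: 16.35
position: [0.5074, -0.1107, 0.0216]
ee_rot: [0.733, 0.68, -0.001, -0.002]
ft_force: [-17.0, 2.4, 14.7]
grip_width: 0.41
```

```bash
python3 -c "
from h import *
plan((506.7,-111,22,85.6))"
```

```text
t16.35 at [ 507.4 -110.7   21.6] yaw 85.64 F [-17.    2.4  14.7] g0.410
(506.7, -111, 22, 85.6) -> [[-0.0003, -0.0007, -0.0004], 0.0007]
```

>>> send_rows([
  [[0,0.0003,-0.0003],0],
  [[0,0.0006,-0.0006],0],
  [[0,0.001,-0.0006],0],
  [[0,0.0014,-0.0006],0],
  [[0,0.0017,-0.0006],0],
  [[0,0.002,-0.0006],0],
  [[0,0.002,-0.0006],0],
  [[0,0.002,-0.0006],0],
])

```text
clock: 17.35
position: [0.5074, -0.1107, 0.0216]
ee_rot: [0.734, 0.68, -0.003, -0.004]
ft_force: [-23.0, 3.2, 17.6]
grip_width: 0.411
```

```bash
python3 -c "
from h import *
plan((506.7,-111,22,85.6))"
```

```text
t17.35 at [ 507.4 -110.7   21.6] yaw 85.63 F [-23.    3.2  17.6] g0.411
(506.7, -111, 22, 85.6) -> [[-0.0003, -0.0007, -0.0004], 0.0005]
```

Position unchanged and force up to 23 N, so it's seated. Ease off, release and lift.

>>> send_rows([
  [[0,-0.001,-0.0005],0],
  [[0,-0.002,-0.0005],0],
  [[0,-0.0025,-0.0005],0],
  [[0,-0.0025,-0.001],0],
  [[0,-0.0025,-0.002],0],
  [[0,-0.0025,-0.012],0],
  [[0,-0.0025,-0.032],0],
  [[0,-0.0025,-0.058],0],
], hand=0.62)

```text
clock: 18.35
position: [0.5091, -0.1109, 0.0813]
ee_rot: [0.733, 0.68, -0.0, -0.0]
ft_force: [0.5, 0.3, -0.1]
grip_width: 0.62
```

```bash
python3 -c "
from h import *
plan((437.9,348.6,100,72.7),(437.9,348.6,14,72.7))
p,d=manip.camera('wrist');cv2.imwrite('pics/w6.png',p[:,:,::-1])"
```

```text
t18.35 at [ 509.1 -110.9   81.3] yaw 85.65 F [ 0.5  0.3 -0.1] g0.620
(437.9, 348.6, 100, 72.7) -> [[0.4527, -0.1059, -0.0187], 0.2260]
(437.9, 348.6, 14, 72.7) -> [[0.4527, -0.1059, 0.0673], 0.2260]
```

View pics/w6.png

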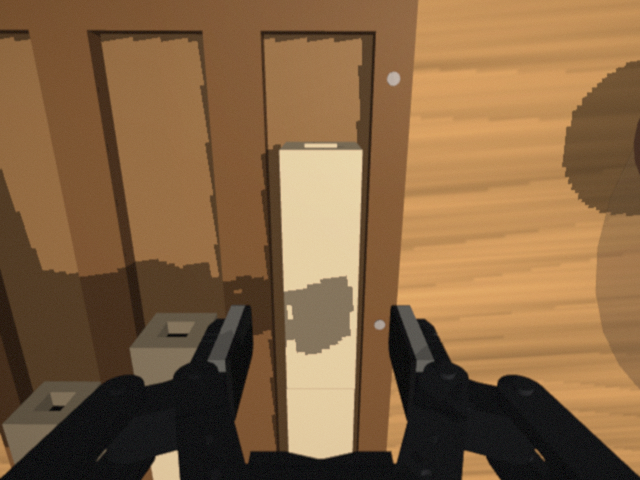

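Seam closed at row 388. Next is B, the 100 mm prop, 465 mm away.

>>> send_rows([
  [[0.02,-0.005,-0.015],0.01],
  [[0.07,-0.017,-0.02],0.05],
  [[0.125,-0.03,-0.02],0.09],
  [[0.18,-0.043,-0.02],0.13],
  [[0.235,-0.056,-0.02],0.17],
  [[0.29,-0.069,-0.02],0.2],
  [[0.345,-0.082,-0.02],0.226],
  [[0.395,-0.093,-0.02],0.226],
], hand=1)

```text
clock: 19.4
position: [0.4461, 0.2923, 0.1012]
ee_rot: [0.805, 0.593, 0.001, -0.0]
ft_force: [1.2, 0.6, -0.1]
grip_width: 0.999
```

```bash
python3 -c "
from h import *
plan((437.9,348.6,50,72.7))"
```

```text
t19.40 at [446.1 292.3 101.2] yaw 72.71 F [ 1.2  0.6 -0.1] g0.999
(437.9, 348.6, 50, 72.7) -> [[0.0514, -0.0246, 0.0512], 0.0002]
```

>>> send_rows([
  [[0.028,-0.013,0.005],0],
  [[0.045,-0.021,0.018],0],
  [[0.0525,-0.025,0.034],0],
  [[0.0525,-0.025,0.053],0],
  [[0.0525,-0.025,0.07],0],
  [[0.0525,-0.025,0.081],0],
  [[0.0525,-0.025,0.086],0],
  [[0.0525,-0.025,0.087],0],
])

```text
clock: 20.4
position: [0.4384, 0.3476, 0.0134]
ee_rot: [0.805, 0.593, 0.0, -0.0]
ft_force: [0.2, 0.0, -0.2]
grip_width: 1.0
```

```bash
python3 -c "
from h import *
plan((437.9,348.6,14,72.7))
p,d=manip.camera('wrist');cv2.imwrite('pics/w7.png',p[:,:,::-1])"
```

```text
t20.40 at [438.4 347.6  13.4] yaw 72.70 F [ 0.2  0.  -0.2] g1.000
(437.9, 348.6, 14, 72.7) -> [[0.0008, -0.0008, -0.0006], -0.0001]
```

View pics/w7.png

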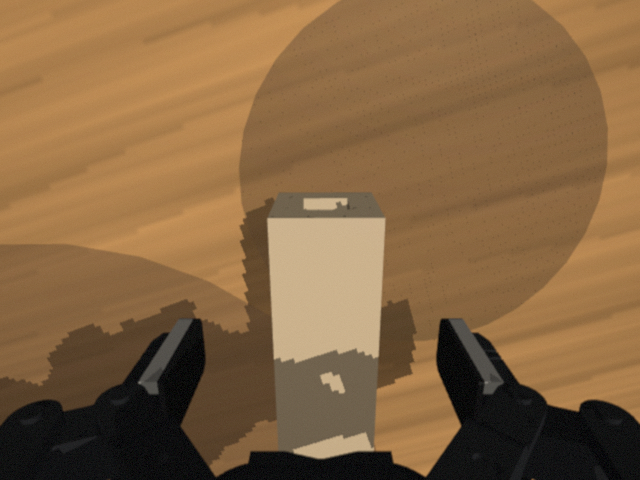

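The prop is aligned (columns 268–385), about 1.5 mm right of centre. Closing with a 1 mm shift.

>>> send_rows([
  [[0.001,0,0],0],
  [[0.001,0,0],0],
  [[0.001,0,0],0],
  [[0.001,0,0],0],
  [[0.001,0,0],0],
  [[0.001,0,0],0],
  [[0.001,0,0],0],
  [[0.001,0,0],0],
], hand=0)

```text
clock: 21.45
position: [0.4388, 0.3489, 0.0139]
ee_rot: [0.805, 0.593, 0.0, -0.0]
ft_force: [-1.2, -0.4, 5.8]
grip_width: 0.412
```

```bash
python3 -c "
from h import *
u=np.array([.997,-.0767]);r=np.array([630.7,-278.5])-109*u;print(r)
plan((*r,110,85.6))"
```

```text
[ 522.027  -270.1397]
t21.45 at [438.8 348.9  13.9] yaw 72.71 F [-1.2 -0.4  5.8] g0.412
(np.float64(522.027), np.float64(-270.1397), 110, 85.6) -> [[-0.5663, 0.2634, -0.0961], -0.2250]
```

>>> send_rows([
  [[0,0,-0.02],0],
  [[-0.005,0.002,-0.055],0],
  [[-0.03,0.014,-0.085],-0.03],
  [[-0.075,0.035,-0.096],-0.07],
  [[-0.125,0.058,-0.096],-0.11],
  [[-0.175,0.081,-0.096],-0.15],
  [[-0.225,0.105,-0.096],-0.19],
  [[-0.275,0.128,-0.096],-0.225],
])

```text
clock: 22.45
position: [0.4788, 0.0462, 0.1092]
ee_rot: [0.733, 0.68, 0.0, -0.0]
ft_force: [0.0, 1.1, -1.8]
grip_width: 0.411
```

```bash
python3 -c "
from h import *
plan((522,-270.1,110,85.6))"
```

```text
t22.45 at [478.8  46.2 109.2] yaw 85.68 F [ 0.   1.1 -1.8] g0.411
(522, -270.1, 110, 85.6) -> [[-0.3121, 0.0670, -0.0008], 0.0013]
```

>>> send_rows([
  [[-0.05,0.011,0],0],
  [[-0.1,0.022,0],0],
  [[-0.15,0.033,0],0],
  [[-0.2,0.043,0],0.001],
  [[-0.245,0.053,0],0.001],
  [[-0.28,0.06,0],0.001],
  [[-0.303,0.065,0.005],0.001],
  [[-0.313,0.067,0.02],0.001],
])

```text
clock: 23.45
position: [0.5218, -0.2707, 0.089]
ee_rot: [0.735, 0.678, -0.0, 0.0]
ft_force: [-0.3, 0.0, -1.5]
grip_width: 0.411
```

```bash
python3 -c "
from h import *
plan((522,-270.1,26.5,85.6))"
```

```text
t23.45 at [ 521.8 -270.7   89. ] yaw 85.45 F [-0.3  0.  -1.5] g0.411
(522, -270.1, 26.5, 85.6) -> [[0.0006, 0.0002, 0.0625], -0.0026]
```

>>> send_rows([
  [[0,0,0.01],0],
  [[0,0,0.022],0],
  [[0,0,0.036],0],
  [[0,0,0.048],-0.001],
  [[0,0,0.056],-0.001],
  [[0,0,0.06],-0.001],
  [[0,0,0.062],-0.001],
  [[0,0,0.0625],-0.001],
])

```text
clock: 24.45
position: [0.522, -0.2693, 0.027]
ee_rot: [0.734, 0.679, 0.0, 0.0]
ft_force: [0.0, -0.4, -2.1]
grip_width: 0.409
```

```bash
python3 -c "
from h import *
plan((522,-270.1,22,85.6))
p,d=manip.camera('wrist');cv2.imwrite('pics/w8.png',p[:,:,::-1])"
```

```text
t24.45 at [ 522.  -269.3   27. ] yaw 85.60 F [ 0.  -0.4 -2.1] g0.409
(522, -270.1, 22, 85.6) -> [[-0.0008, 0.0001, 0.0050], -0.0001]
```

View pics/w8.png

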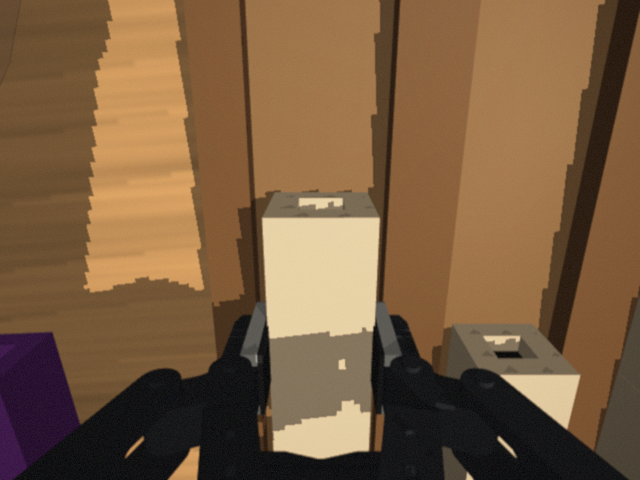

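B is centred over the right row and well clear of the purple block. Lower it and begin the slide.

>>> send_rows([
  [[0,0,0.0015],0],
  [[0,0,0.0025],0],
  [[0,0,0.0035],0],
  [[0,0,0.0045],0],
  [[0,0,0.005],0],
  [[0,0.001,0.0052],0],
  [[0,0.002,0.0052],0],
  [[0,0.0035,0.0052],0],
])

```text
clock: 25.5
position: [0.5251, -0.2698, 0.0219]
ee_rot: [0.734, 0.679, -0.0, -0.0]
ft_force: [-4.6, 0.7, 5.6]
grip_width: 0.41
```

```bash
python3 -c "
from h import *
plan((531,-270.8,22,85.6))"
```

```text
t25.50 at [ 525.1 -269.8   21.9] yaw 85.58 F [-4.6  0.7  5.6] g0.410
(531, -270.8, 22, 85.6) -> [[-0.0005, 0.0059, -0.0001], -0.0004]
```

>>> send_rows([
  [[0,0.001,0],0],
  [[0,0.0025,0],0],
  [[0,0.004,0],0],
  [[0,0.0055,0],0],
  [[0,0.0065,0],0],
  [[0,0.0075,0],0],
  [[0,0.008,0],0],
  [[0,0.0085,0],0],
])

```text
clock: 26.5
position: [0.533, -0.2706, 0.0219]
ee_rot: [0.734, 0.679, -0.0, -0.0]
ft_force: [-7.4, 0.2, 7.5]
grip_width: 0.409
```

```bash
python3 -c "
from h import *
plan((531,-270.8,22,85.6))"
```

```text
t26.50 at [ 533.  -270.6   21.9] yaw 85.56 F [-7.4  0.2  7.5] g0.409
(531, -270.8, 22, 85.6) -> [[-0.0004, -0.0020, -0.0001], -0.0006]
```

>>> send_rows([
  [[0,0.0005,0],0],
  [[0,0.001,0],0],
  [[0,0.0015,0],0],
  [[0,0.002,0],0],
  [[0,0.0025,0],0],
  [[0,0.003,0],0],
  [[0,0.003,0],0],
  [[0,0.003,0],0],
])

```text
clock: 27.5
position: [0.5332, -0.2706, 0.0219]
ee_rot: [0.734, 0.679, -0.001, -0.003]
ft_force: [-21.5, 6.6, 22.5]
grip_width: 0.407
```

```bash
python3 -c "
from h import *
plan((531,-270.8,22,85.6))"
```

```text
t27.50 at [ 533.2 -270.6   21.9] yaw 85.52 F [-21.5   6.6  22.5] g0.407
(531, -270.8, 22, 85.6) -> [[-0.0004, -0.0022, -0.0001], -0.0014]
```

Seated: it only moved 0.2 mm and the force rose to 21 N. Release.

>>> send_rows([
  [[0,-0.001,-0.0005],0],
  [[0,-0.002,-0.0005],0],
  [[0,-0.0025,-0.0005],0],
  [[0,-0.0025,-0.001],0],
  [[0,-0.0025,-0.002],0],
  [[0,-0.0025,-0.012],0],
  [[0,-0.0025,-0.032],0],
  [[0,-0.0025,-0.058],0],
], hand=0.62)

```text
clock: 28.5
position: [0.5343, -0.2703, 0.0814]
ee_rot: [0.734, 0.679, 0.0, 0.0]
ft_force: [0.6, -0.4, -0.2]
grip_width: 0.616
```

```bash
python3 -c "
from h import *
plan((619.5,352.2,100,88),(600,280,120,88))
p,d=manip.camera('wrist');cv2.imwrite('pics/w9.png',p[:,:,::-1])"
```

```text
t28.50 at [ 534.3 -270.3   81.4] yaw 85.59 F [ 0.6 -0.4 -0.2] g0.616
(619.5, 352.2, 100, 88) -> [[0.6272, 0.0371, -0.0186], -0.0421]
(600, 280, 120, 88) -> [[0.5537, 0.0232, -0.0386], -0.0421]
```

View pics/w9.png

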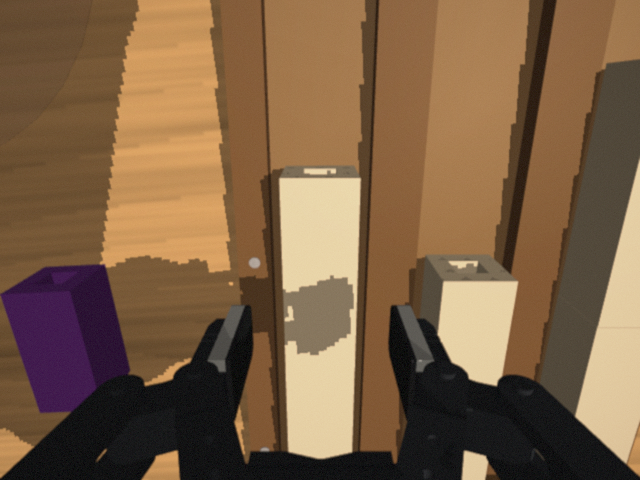

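B is released. Its seam is below this view, so I'll check it from the top camera later. Now to A (the last 75 mm prop), passing well above the beaker.

>>> send_rows([
  [[0.01,0,-0.03],0],
  [[0.05,0.003,-0.05],-0.01],
  [[0.1,0.006,-0.06],-0.02],
  [[0.15,0.009,-0.065],-0.03],
  [[0.205,0.012,-0.065],-0.042],
  [[0.26,0.015,-0.065],-0.042],
  [[0.315,0.018,-0.065],-0.042],
  [[0.37,0.022,-0.065],-0.042],
], hand=1)

```text
clock: 29.55
position: [0.5851, 0.0987, 0.1465]
ee_rot: [0.719, 0.695, 0.001, 0.0]
ft_force: [0.1, -0.2, 0.3]
grip_width: 1.003
```

```bash
python3 -c "
from h import *
plan((619.5,352.2,100,88))"
```

```text
t29.55 at [585.1  98.7 146.5] yaw 87.98 F [ 0.1 -0.2  0.3] g1.003
(619.5, 352.2, 100, 88) -> [[0.2546, 0.0255, 0.0465], -0.0003]
```

>>> send_rows([
  [[0.05,0.005,0],0],
  [[0.1,0.01,0],0],
  [[0.15,0.015,0],0],
  [[0.195,0.0195,0],0],
  [[0.23,0.023,0.005],0],
  [[0.25,0.025,0.02],0],
  [[0.256,0.0255,0.04],0],
  [[0.256,0.0255,0.06],0],
])

```text
clock: 30.55
position: [0.619, 0.3506, 0.083]
ee_rot: [0.72, 0.694, -0.001, 0.0]
ft_force: [0.2, -0.2, -0.4]
grip_width: 1.002
```

```bash
python3 -c "
from h import *
plan((619.5,352.2,14,88))"
```

```text
t30.55 at [619.  350.6  83. ] yaw 87.95 F [ 0.2 -0.2 -0.4] g1.002
(619.5, 352.2, 14, 88) -> [[0.0017, 0.0005, 0.0690], -0.0009]
```

>>> send_rows([
  [[0.001,0,0.016],0],
  [[0.001,0,0.034],0],
  [[0.001,0,0.052],0],
  [[0.001,0,0.064],0],
  [[0.001,0,0.07],0],
  [[0.001,0,0.0715],0],
  [[0.001,0,0.0715],0],
  [[0.001,0,0.0715],0],
])

```text
clock: 31.55
position: [0.6194, 0.3532, 0.0139]
ee_rot: [0.719, 0.695, 0.001, 0.0]
ft_force: [-0.1, -0.3, -0.7]
grip_width: 0.998
```

```bash
python3 -c "
from h import *
plan((619.5,352.2,14,88))
p,d=manip.camera('wrist');cv2.imwrite('pics/w10.png',p[:,:,::-1])"
```

```text
t31.55 at [619.4 353.2  13.9] yaw 88.01 F [-0.1 -0.3 -0.7] g0.998
(619.5, 352.2, 14, 88) -> [[-0.0010, 0.0002, -0.0001], 0.0001]
```

View pics/w10.png

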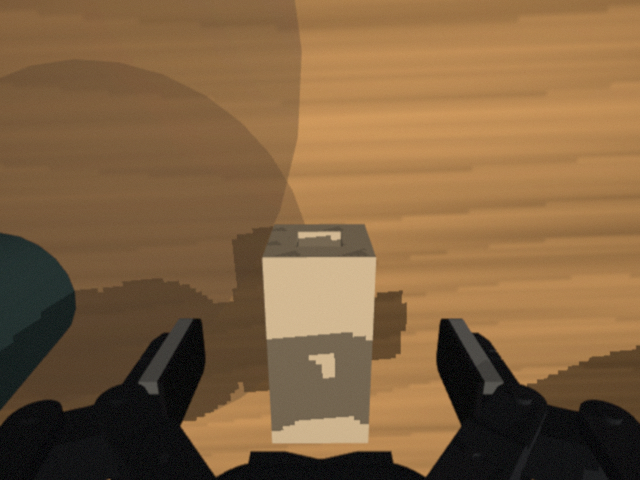

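The prop is centred (columns 263–376). The beaker at columns below 75 is clear of the left finger. Closing.

>>> send_rows([
  [[0,0,0],0],
  [[0,0,0],0],
  [[0,0,0],0],
  [[0,0,0],0],
  [[0,0,0],0],
  [[0,0,0],0],
  [[0,0,0],0],
  [[0,0,0],0],
], hand=0)

```text
clock: 32.6
position: [0.6192, 0.353, 0.0135]
ee_rot: [0.719, 0.695, 0.0, 0.0]
ft_force: [-0.2, 0.5, 5.3]
grip_width: 0.413
```

```bash
python3 -c "
from h import *
plan((491.5,-189.4,150,85.6))
p,d=manip.camera('top');cv2.imwrite('pics/top1.png',p[150:330,180:500,::-1].repeat(2,0).repeat(2,1))"
```

```text
t32.60 at [619.2 353.   13.5] yaw 88.00 F [-0.2  0.5  5.3] g0.413
(491.5, -189.4, 150, 85.6) -> [[-0.5465, -0.1087, -0.1365], 0.0419]
```

View pics/top1.png

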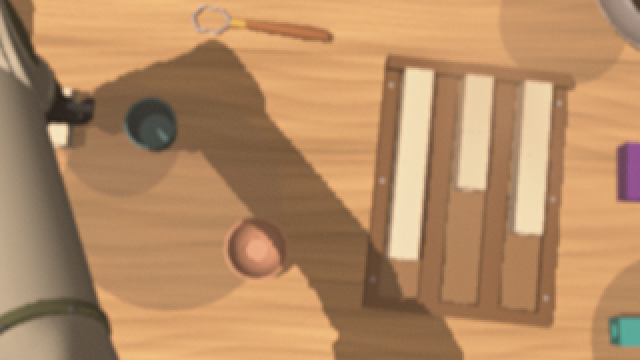

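The top view shows all three rows continuous so far. I'll lift A high and carry it over.

>>> send_rows([
  [[0,0,-0.025],0],
  [[0,0,-0.065],0],
  [[-0.005,-0.001,-0.11],0],
  [[-0.03,-0.006,-0.13],0],
  [[-0.075,-0.015,-0.135],0.01],
  [[-0.125,-0.025,-0.135],0.02],
  [[-0.175,-0.035,-0.135],0.03],
  [[-0.23,-0.046,-0.135],0.042],
])

```text
clock: 33.65
position: [0.564, 0.1235, 0.1476]
ee_rot: [0.734, 0.68, -0.0, -0.0]
ft_force: [0.4, -0.7, -1.5]
grip_width: 0.409
```

```bash
python3 -c "
from h import *
plan((491.5,-189.4,110,85.6))"
```

```text
t33.65 at [564.  123.5 147.6] yaw 85.62 F [ 0.4 -0.7 -1.5] g0.409
(491.5, -189.4, 110, 85.6) -> [[-0.3175, -0.0484, 0.0376], 0.0003]
```

>>> send_rows([
  [[-0.05,-0.0075,0],0],
  [[-0.1,-0.015,0.005],0],
  [[-0.15,-0.023,0.015],0],
  [[-0.2,-0.0305,0.025],0],
  [[-0.25,-0.038,0.035],0],
  [[-0.288,-0.044,0.045],0],
  [[-0.31,-0.0475,0.055],0],
  [[-0.3185,-0.0485,0.065],0],
])

```text
clock: 34.65
position: [0.4914, -0.1902, 0.0824]
ee_rot: [0.734, 0.679, -0.0, -0.0]
ft_force: [-0.3, -0.0, -1.3]
grip_width: 0.412
```

```bash
python3 -c "
from h import *
plan((491.5,-189.4,26.5,85.6))"
```

```text
t34.65 at [ 491.4 -190.2   82.4] yaw 85.49 F [-0.3 -0.  -1.3] g0.412
(491.5, -189.4, 26.5, 85.6) -> [[0.0008, 0.0000, 0.0559], -0.0020]
```

>>> send_rows([
  [[0,0,0.01],0],
  [[0,0,0.022],0],
  [[0,0,0.034],0],
  [[0,0,0.044],-0.001],
  [[0,0,0.05],-0.001],
  [[0,0,0.054],-0.001],
  [[0,0,0.0555],-0.001],
  [[0,0,0.056],-0.001],
])

```text
clock: 35.65
position: [0.4924, -0.1892, 0.0273]
ee_rot: [0.733, 0.68, 0.0, 0.0]
ft_force: [-1.3, -0.4, -1.6]
grip_width: 0.41
```

```bash
python3 -c "
from h import *
plan((491.5,-189.4,22,85.6))
p,d=manip.camera('wrist');cv2.imwrite('pics/w11.png',p[:,:,::-1])"
```

```text
t35.65 at [ 492.4 -189.2   27.3] yaw 85.65 F [-1.3 -0.4 -1.6] g0.410
(491.5, -189.4, 22, 85.6) -> [[-0.0003, -0.0009, 0.0053], 0.0009]
```

View pics/w11.png

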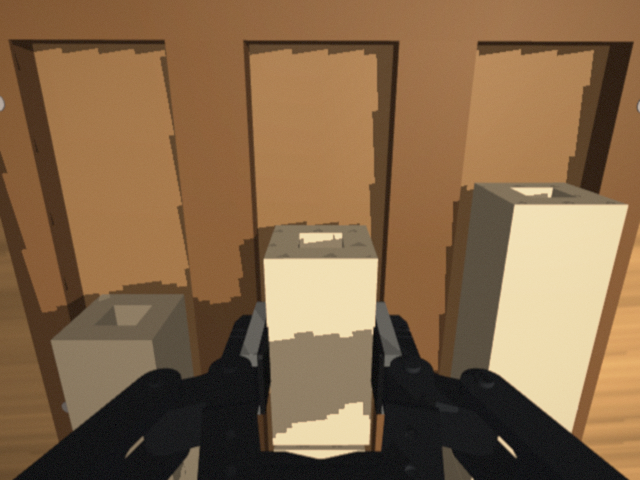

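A is centred in the middle row, with clear space to its neighbours. Lower and slide.

>>> send_rows([
  [[0,0,0.0015],0],
  [[0,0,0.0028],0],
  [[0,0,0.004],0],
  [[0,0,0.005],0],
  [[0,0,0.0055],0],
  [[0,0.001,0.0057],0],
  [[0,0.002,0.0057],0],
  [[0,0.003,0.0057],0],
])

```text
clock: 36.7
position: [0.4954, -0.1893, 0.0215]
ee_rot: [0.733, 0.68, 0.0, 0.0]
ft_force: [-0.5, 0.7, -1.5]
grip_width: 0.412
```

```bash
python3 -c "
from h import *
plan((500.5,-190,22,85.6))"
```

```text
t36.70 at [ 495.4 -189.3   21.5] yaw 85.66 F [-0.5  0.7 -1.5] g0.412
(500.5, -190, 22, 85.6) -> [[-0.0003, 0.0051, -0.0005], 0.0010]
```

>>> send_rows([
  [[0,0.0005,0.0004],0],
  [[0,0.001,0.0007],0],
  [[0,0.002,0.0007],0],
  [[0,0.0035,0.0007],0],
  [[0,0.005,0.0007],0],
  [[0,0.006,0.0007],0],
  [[0,0.007,0.0007],0],
  [[0,0.0075,0.0007],0],
])

```text
clock: 37.7
position: [0.5012, -0.1903, 0.0213]
ee_rot: [0.734, 0.679, -0.001, -0.001]
ft_force: [-13.2, 2.2, 17.9]
grip_width: 0.407
```

```bash
python3 -c "
from h import *
plan((500.5,-190,22,85.6))"
```

```text
t37.70 at [ 501.2 -190.3   21.3] yaw 85.60 F [-13.2   2.2  17.9] g0.407
(500.5, -190, 22, 85.6) -> [[0.0002, -0.0007, -0.0007], 0.0001]
```

>>> send_rows([
  [[0,0.0005,-0.0004],0],
  [[0,0.001,-0.0007],0],
  [[0,0.0015,-0.0007],0],
  [[0,0.002,-0.0007],0],
  [[0,0.0025,-0.0007],0],
  [[0,0.0028,-0.0007],0],
  [[0,0.0028,-0.0007],0],
  [[0,0.0028,-0.0007],0],
])

```text
clock: 38.7
position: [0.5012, -0.1902, 0.0213]
ee_rot: [0.734, 0.679, -0.002, -0.004]
ft_force: [-22.6, 3.6, 21.4]
grip_width: 0.408
```

```bash
python3 -c "
from h import *
plan((500.5,-190,22,85.6))"
```

```text
t38.70 at [ 501.2 -190.2   21.3] yaw 85.56 F [-22.6   3.6  21.4] g0.408
(500.5, -190, 22, 85.6) -> [[0.0002, -0.0007, -0.0007], -0.0006]
```

Seated: no movement, 22 N. Release, lift, then back away for a final look.

>>> send_rows([
  [[0,-0.001,-0.0005],0],
  [[0,-0.002,-0.0005],0],
  [[0,-0.0025,-0.0005],0],
  [[0,-0.0025,-0.001],0],
  [[0,-0.0025,-0.002],0],
  [[0,-0.0025,-0.012],0],
  [[0,-0.0025,-0.032],0],
  [[0,-0.0025,-0.058],0],
], hand=0.62)

```text
clock: 39.7
position: [0.5028, -0.19, 0.0804]
ee_rot: [0.733, 0.68, -0.0, -0.0]
ft_force: [1.6, -0.4, -0.0]
grip_width: 0.618
```

>>> send_rows([
  [[0,0,-0.03],0],
  [[0.01,0,-0.07],0],
  [[0.04,0,-0.11],0],
  [[0.08,0,-0.14],0],
  [[0.125,0,-0.15],0],
  [[0.17,0,-0.15],0],
  [[0.21,0,-0.15],0],
  [[0.23,0,-0.15],0],
])

```text
clock: 40.7
position: [0.5204, 0.0415, 0.2301]
ee_rot: [0.733, 0.681, 0.0, 0.0]
ft_force: [0.7, 0.4, 0.9]
grip_width: 0.619
```

Run:
```python
from h import *
plan()
for n in ("top","scene"):
    p,d=manip.camera(n);P=cloud(n,d)
    c=p[150:330,180:500] if n=="top" else p[150:330,150:470]
    cv2.imwrite(f'pics/{n}2.png',cv2.resize(c[:,:,::-1],None,fx=2.4,fy=2.4,interpolation=cv2.INTER_CUBIC))
    hsv=cv2.cvtColor(p,cv2.COLOR_RGB2HSV)
    m=((hsv[...,1]<100)&(hsv[...,2]>110)&(hsv[...,0]<40)&(abs(P[...,2]-.044)<.006)&(d>0)).astype(np.uint8)
    N,L,S,C=cv2.connectedComponentsWithStats(m)
    for k in range(1,N):
        if 150<S[k,4]<2500:
            v,u=np.nonzero(L==k);W=ray(n,np.c_[u,v],.044)
            r=cv2.minAreaRect((W[:,:2]*1000).astype(np.float32));print(n,np.round(r[0],1),np.round(r[1],1),round(r[2],1))
```

```text
t40.70 at [520.4  41.5 230.1] yaw 85.79 F [0.7 0.4 0.9] g0.619
top [ 904.9 -414.3] [ 35.9 150.9] 33.3
top [ 765.3 -523.5] [ 35.  152.3] 44.3
top [ 570.3 -114.9] [ 37.2 251.2] 85.5
top [ 576.3 -195.3] [ 37.4 226.5] 85.7
top [ 581.9 -273.1] [ 38.  200.2] 85.6
top [ 529.2 -546.1] [300.7  59.5] 10.3
scene [ 530.9 -550.1] [298.8   7.9] 1.1
scene [ 493.5 -110.6] [37.2 94.1] 86.5
scene [ 643.3 -281. ] [37.1 79.6] 87.5
scene [ 651.5 -122.5] [36.9 89.9] 85.6
scene [ 668.5 -203.5] [36.9 41.9] 87.5
```

View pics/top2.png

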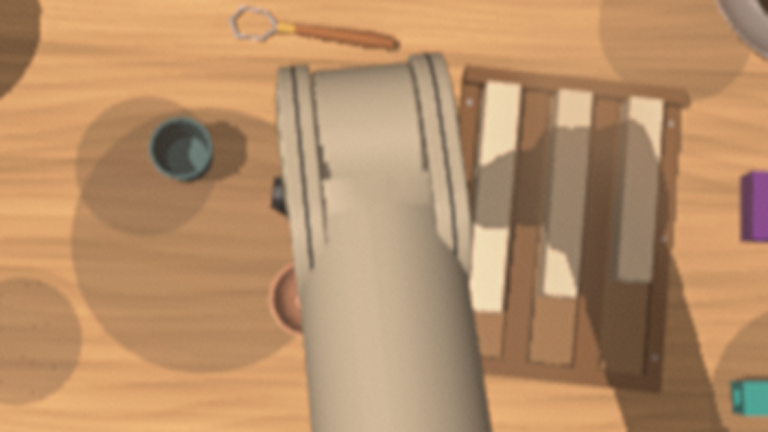

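View pics/scene2.png

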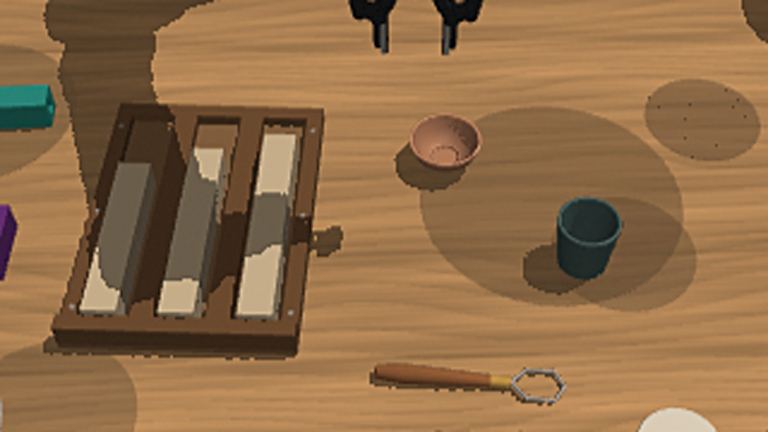

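The combined lengths are 251.2, 226.5 and 200.2 mm against 250, 225 and 200 expected. The wrist camera hasn't seen B's seam yet, so I'll take one closer look from above.

>>> send_rows([
  [[-0.02,0.005,0],0],
  [[-0.06,0.015,0],0],
  [[-0.1,0.03,0],0],
  [[-0.15,0.045,0],0],
  [[-0.2,0.06,0.01],0],
  [[-0.24,0.07,0.02],0],
  [[-0.25,0.08,0.02],0],
  [[-0.25,0.08,0.02],0],
])

```text
clock: 41.8
position: [0.5811, -0.2174, 0.2096]
ee_rot: [0.734, 0.679, -0.0, 0.0]
ft_force: [-0.4, 1.5, -1.2]
grip_width: 0.621
```

Run:
```python
from h import *
plan()
p,d=manip.camera('wrist');cv2.imwrite('pics/w12.png',p[:,:,::-1])
```

```text
t41.80 at [ 581.1 -217.4  209.6] yaw 85.53 F [-0.4  1.5 -1.2] g0.621
```

View pics/w12.png

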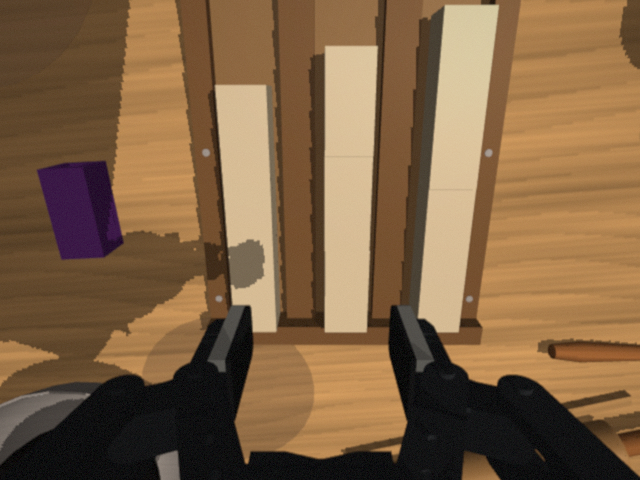

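All three rows run end to end up to the stop (row about 325). The only visible seams are hairlines at (348,157) and (452,189), and the purple block is untouched. Handing in.

```bash
python3 -c "
from workcell import manip
print(manip.hand_in())"
```

```text
the job is handed in; nothing more can be done
None
```

All four loose props are in the tray, and the job was handed in at about 42 s of the 72 s allowed. Each one lies flat in the row of its own length and is pushed up end to end. The 125 mm prop is in the left row, both 75 mm props are in the middle row and the 100 mm prop is in the right row.

- **Seating:** I lowered each prop to the floor while gripped, then slid it until it stopped moving. The push force at that point was 15–23 N.
- **Final views:** The wrist view showed all three rows running up to the end stop with hairline seams at most. In the top view the row lengths measured 251.2, 226.5 and 200.2 mm, against 250, 225 and 200 mm expected.
- **Bystanders:** The other things on the bench did not look moved, but I judged that by eye and did not measure it.
- **Disagreement:** The rows measured about 1–2.5 mm nearer the stop than the first measurement of the reference props. This could be calibration or mask error, or the reference props may have been pressed slightly closer to the stop. I could not tell which.

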